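# Lock the spring clamp on the glass easel

### The job

Clamp the amber pane on the sloping easel: take the red handle, push the spring plunger fully into its housing, then slide the keeper all the way across into the window of the dark catch plate so that it traps the plunger, and let go. Come in at a slant under the light bar without bumping it, and leave the jars and other things around undisturbed.

Things in the scene. Friction and masses are not known exactly. Their poses are not given: they have to be found in the camera images.
- easel: Small wooden easel fixed to the light box, 300 mm wide; origin on the table under the middle of its board, z up, x away from its sloping front (which faces the robot), y to its left. The board (10 to 155 mm above the table) slopes up and away at 40 degrees from level and carries an amber pane and, on its upper half, a blue housing with a steel spring plunger.
- lamp_bar: Light bar across the easel straight above the plunger, 40 (x) x 300 (y) x 18 mm; origin mid-underside, 312 mm above the table; posts 140 mm either side. No room for a gripper pointing straight down at the handle; one tilted 40 degrees like the slope (hand nearer the robot than its fingertips) passes in front with some 75 mm from its axis to the bar.
- catch: Dark steel catch plate upright on the board, 44 x 10 (y) mm, 94 mm high; origin at its foot, axes as point handle. Window from its foot to 58 mm, solid above. The keeper's bolt meets the solid part after 6 mm of slide unless the plunger is at least 20 mm in; then it enters the window. Let go then, the plunger springs back to about 20 mm and is trapped under the window's edge.
- handle (a point): Middle of the red keeper handle's grip: a fin 16 mm thick (y) x 28 (x) x 44 high (z); the point is 19 mm below the fin's top, 25 mm above the brass bolt it stands on, and moves with it. z: out of the slope along the plunger (40 degrees from vertical, towards the robot); y: along the keeper's slide to the catch; x: up the slope. 55 mm or more is free beside the fin.
- plunger (a joint): Travel of the spring plunger into its housing, m: 0 fully out (start), 0.025 fully home at its stop; moves along -z of point handle, carrying the keeper on its head. The spring resists with about 3 N at the start, 7.5 N at home, and throws the plunger out when let go untrapped.
- keeper (a joint): Slide of the keeper (brass bolt 24 x 106 x 10 mm with the red handle) across the plunger's head, m: 0 to 0.004 at the start, 0.028 fully across at its stop; moves along +y of point handle with about 1.5 N of friction and stays where left.
- rust_jar: Bystander, loose: jar with rose powder and a dark brown lid, 66 x 66 x 60 mm; origin at the centre of its underside.
- yellow_bottle: Bystander, loose: small bottle with a tall yellow cap, 34 x 33 x 94 mm; origin at the centre of its underside.
- dish: Bystander, loose: shallow white dish with a brown wash, 79 x 79 x 18 mm; origin at the centre of its underside.
- red_tub: Bystander, loose: red tub with a lid, 80 x 80 x 68 mm; origin at the centre of its underside.

How it is judged:
On the way, in this order (a step that is already met when the one before it is completed fails the run):
1. the plunger is pushed home while the keeper is still outside the catch (value of joint plunger above 0.0205 m and value of joint keeper below 0.012 m), for 0.05 s.
2. the keeper is slid across into the catch with the plunger in (value of joint plunger above 0.017 m and value of joint keeper above 0.022 m), for 0.1 s.
At the end, for the whole second after the job is handed in: The plunger stays in by itself (more than 17 of its 25 mm), trapped by the keeper, which is across into the catch (more than 22 of its 28 mm); both are at rest (all of step 2 and velocity of joint plunger between -0.005 and 0.005 m/s and velocity of joint keeper between -0.005 and 0.005 m/s); the robot touches nothing.
It fails at once if the light bar is hit with more than 10 N (contact force between lamp_bar and anything else above 10 N).
It fails at once if a bystander is moved by more than 30 mm or tipped over (distance of any of rust_jar, yellow_bottle, dish, red_tub from where it was at the start of the episode above 0.03 m or angle between any of rust_jar, yellow_bottle, dish, red_tub's own z axis and vertical above 0.5 rad).
It also fails if it takes over 32 s, if anything falls off the work surface, if the arm or the gripper's body presses on something with over 40 N, if the wrist force passes 120 N, or if a joint passes its speed limit or range.

### The arm

A 6-joint arm with a two-finger parallel gripper is mounted at the origin on a cart in front of the work surface, level with it; the furniture and walls round the work are solid. World frame = base frame: x ahead of the robot, y to its left, z up, the work surface at z = 0. Lengths are in m, angles in rad, forces in N, time in s.
With the tool pointing down it reaches from about 0.275 to 0.825 m from the base axis. Payload 4.9 kg.
Tool frame: the origin (TCP) lies midway between the tips of the shut fingers; the grasp point (between the pads) lies 19 mm behind it (bot.grip_depth is the distance from the TCP to the grasp point, in m); z points along the fingers, y is the line along which they close (so a half turn about z gives the same grasp; the last joint's range is limited). The gripper opens to 85 mm and grips with 20 to 120 N. Pads are 22 mm wide; open, the fingers measure 114 mm over their backs; the gripper's body (76 mm by 85 mm) begins 54 mm behind the grasp point. The pads swing forward as they close: fully open they stand 13 mm farther back than shut.
Start: joints at [1.006, 0.326, -0.193, 1.052, 0, 1.437], TCP at [0.23, 0.5, 0.231] pointing down, gripper open.
Joint ranges: [-2.65, 2.65], [-0.97, 1.79], [-1.3, 1.35], [-1.93, 2.1], [-1.47, 1.37], [-3.14, 3.14]. Speed limits (rad/s): [2.57, 2.57, 3.14, 3.14, 3.14, 3.14].

### API

Orientations are given as a unit quaternion [w, x, y, z].
In Python, from cell import bot gives the robot as it stands. Calls block until the motion is done:
- bot.move_pose(position, orientation): joint-space move of the TCP to a pose.
- bot.move_linear(position, speed=0.15, rotation=None, until_force=None): straight line of the TCP; rotation=None keeps the orientation; speed is the mean speed in m/s. With until_force (N) it stops when the force on the tool has changed by that much, and returns True; else False.
- bot.goto_joints(angles): joint-space move.
- bot.set_gripper(opening, grasp_force=None): opening from 0.0 (shut) to 1.0 (fully open); grasp_force is the grip in N (None keeps the last); returns when the fingers have stopped.
- bot.wait(seconds).
- bot.solve_ik(position, orientation): joint angles nearest the present ones, or None.
- bot.camera(name): name is "side" or "top"; returns the picture (400x640x3 uint8, red, green, blue); there is no depth.
- bot.calibration(name): a dict with "mtx" (3x3 intrinsics, pixels), "extrinsics" (4x4, takes a point from world to camera coordinates). Camera axes: x right, y down, z forward; pixel columns grow to the right and rows downward; lengths in m; the calibration is good to about 2 mm. A picture is of the moment at which its call begins. calibration takes no time and is no camera call.
A pose or a line that the arm cannot do raises bot.PlanningError and nothing moves.
- bot.close_job(): hands the job in; it is judged then, once.
Trained networks look in the newest picture that a camera, given by its name, has taken for a name from the list of things; names that differ only in an ending like _2 or _b are one class to them, and where a whole thing is asked for, a point or a joint stands for the part that bears it (a point fixed in the world has none). Each returns a list of dicts, best first, with "confidence" (0 to 1); they miss things now and then, are a little off and sometimes report something else, mostly with a low value. They report only what shows in the picture. A call takes as long as a camera call.
- bot.search_frame(camera, thing): "bbox" ([left, top, width, height] in pixels, round what is visible of it).
Readings, each from a call of its own:
- bot.read_clock(): time.
- bot.read_joint_positions(): joint angles.
- bot.read_joint_vel(): joint speeds.
- bot.read_joint_efforts(): joint torques, N m.
- bot.read_position(): TCP position.
- bot.read_tool_rot(): TCP orientation.
- bot.read_ft_force(): force on the tool from outside, world axes, zero at the start.
- bot.read_moment(): the same for the moment, N m.
- bot.read_gripper_width(): opening from 0.0 (shut) to 1.0 (fully open).
- bot.read_finger_force(): force on a finger pad.
Only numpy, scipy, OpenCV 4.12 (cv2) and the standard library are available. Lean on these libraries where they do the work, as an engineer would, in place of code of your own. Each camera call takes 0.05 s, during which the arm holds its last target. There are 200 camera calls.

## Working session

There is one attempt and no reset: what is moved stays moved. The work goes in short steps, each a Python script; the robot and the scene stay as the last script left them, time stands still between calls to the robot, and variables do not carry over. Pictures are saved under pics/ and viewed, at most 10 in all, crops included, and the job is handed in when it is done.

```bash
mkdir -p pics
python3 - <<'E'
from cell import bot
import cv2, numpy as np
for c in("side","top"):
    im=bot.camera(c); cv2.imwrite(f"pics/{c}0.png",im[:,:,::-1])
    k=bot.calibration(c); E=k["extrinsics"]; print(c,k["mtx"].round(1).tolist(),E.round(3).tolist(),(-E[:3,:3].T@E[:3,3]).round(3))
    for t in("easel","lamp_bar","catch","handle","plunger","keeper"):
        print(t,[(np.round(d["bbox"],1).tolist(),round(d["confidence"],2)) for d in bot.search_frame(c,t)[:2]])
print(bot.read_clock(), bot.read_tool_rot())
E
```

```text
side [[501.6, 0.0, 320.2], [0.0, 501.6, 200.1], [0.0, 0.0, 1.0]] [[-0.996, 0.089, -0.015, 0.516], [0.061, 0.539, -0.84, 0.163], [-0.067, -0.838, -0.542, 2.02], [0.0, 0.0, 0.0, 1.0]] [0.639 1.559 1.24 ]
easel [([280.8, 162.6, 78.8, 123.7], 0.7)]
lamp_bar [([297.0, 165.6, 45.6, 42.6], 0.62)]
catch [([314.1, 219.4, 21.1, 31.3], 0.72), ([297.5, 165.3, 46.1, 41.7], 0.62)]
handle []
plunger [([307.0, 198.8, 15.3, 33.7], 0.72)]
keeper [([316.4, 201.7, 5.9, 17.4], 0.56)]
top [[469.3, 0.0, 321.4], [0.0, 469.3, 200.8], [0.0, 0.0, 1.0]] [[-0.012, -1.0, -0.022, 0.014], [-0.989, 0.016, -0.149, 0.562], [0.15, 0.02, -0.989, 1.459], [0.0, 0.0, 0.0, 1.0]] [ 0.338 -0.023  1.526]
easel [([255.3, 165.4, 110.3, 92.3], 0.86)]
lamp_bar [([255.3, 171.5, 110.4, 55.7], 0.94)]
catch []
handle [([297.9, 203.0, 37.2, 14.8], 0.49)]
plunger [([298.3, 201.8, 35.8, 22.2], 0.93)]
keeper [([301.6, 199.3, 31.9, 17.8], 0.51), ([299.5, 201.6, 35.6, 25.6], 0.27)]
0.7 [1.17709261e-05 2.13715720e-01 9.76895895e-01 2.08253604e-05]
```

Run:
```python
import cv2
s=cv2.imread("pics/side0.png")[120:320,220:420];t=cv2.imread("pics/top0.png")[140:290,220:420]
cv2.imwrite("pics/sc.png",cv2.resize(s,None,fx=3,fy=3,interpolation=2));cv2.imwrite("pics/tc.png",cv2.resize(t,None,fx=4,fy=4,interpolation=2))
```

```text
(no output)
```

View pics/sc.png

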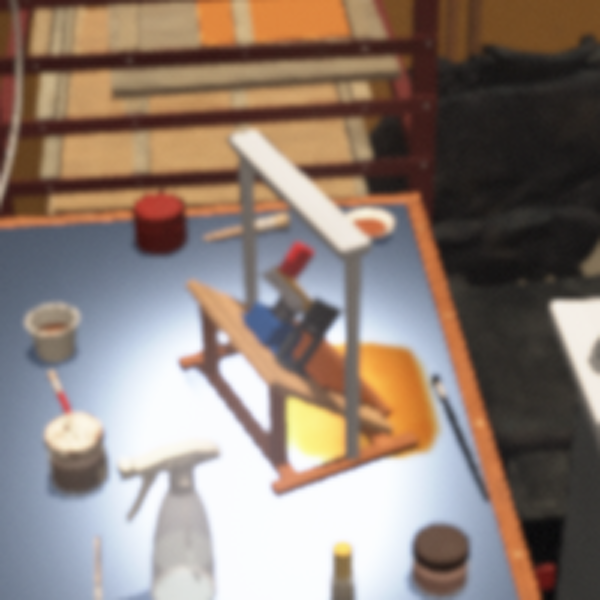

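View pics/tc.png

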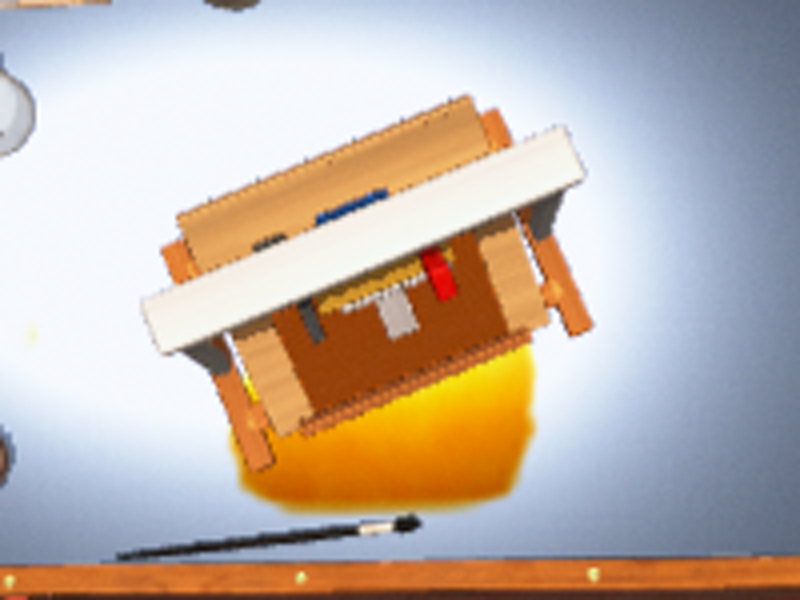

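View pics/top0.png

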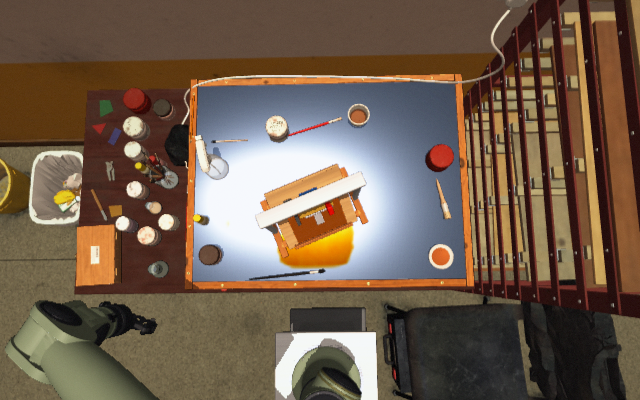

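View pics/side0.png

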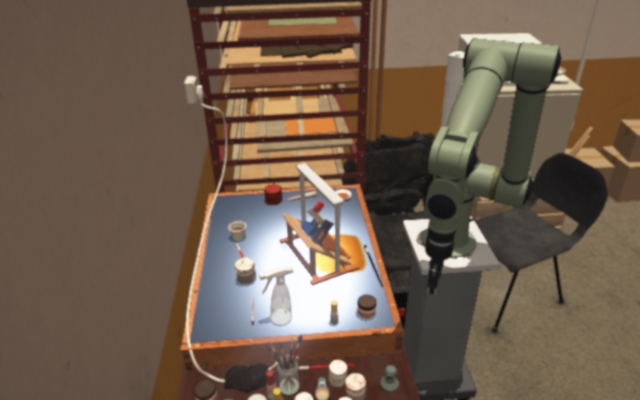

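The pictures show the easel yawed about 20° under the white bar. The red fin sits at about (329,208) in the top view and (318,207) in the side view, and the catch is on its image-left (+y) side. Next I fit the bar pose, then the fin's silhouette in both views.

```bash
cat > h.py <<'E'
import cv2, numpy as np
from cell import bot
from scipy.spatial.transform import Rotation as R
C={c:bot.calibration(c) for c in("top","side")}
def proj(c,P):
    p=np.atleast_2d(P)@C[c]["extrinsics"][:3,:3].T+C[c]["extrinsics"][:3,3]; p=p@C[c]["mtx"].T
    return p[:,:2]/p[:,2:]
def axes(yaw): # columns: handle x,y,z in world
    return (R.from_euler("z",yaw)*R.from_euler("y",-40,degrees=True)).as_matrix()
def box(o,A,lo,hi): return np.array([o+A@np.array([x,y,z]) for x in(lo[0],hi[0]) for y in(lo[1],hi[1]) for z in(lo[2],hi[2])])
E
cat > fit.py <<'E'
from h import *
from scipy.optimize import least_squares, minimize
pk=(np.array([[141,299],[565,125],[172,354],[586,180]])+.5)/4-.5+[220,140]
def bar(p):
    return p[:2],R.from_euler("z",p[2]).as_matrix()
def pts(p):
    r=bar(p)[1]; o=np.r_[p[:2],0]
    return np.array([o+r@v for v in([.02,.15,.33],[.02,-.15,.33],[-.02,.15,.312],[-.02,-.15,.312])])
s=least_squares(lambda p:(proj("top",pts(p))-pk).ravel(),[.5,0,.35])
p=s.x; print("bar",p,np.degrees(p[2]),"res",s.fun.round(2))
A=axes(p[2]); S=8
B=box(np.r_[p[:2],.312],bar(p)[1],(-.02,-.15,0),(.02,.15,.018))
W={"top":(310,190,40,40),"side":(300,185,40,40)}
obs={}
for c,(u,v,w,h) in W.items():
    im=cv2.imread(f"pics/{c}0.png").astype(float)[v:v+h,u:u+w]; b,g,r=im[...,0],im[...,1],im[...,2]
    m=np.clip((r-np.maximum(g,b)*1.6)/110,0,1); m[(g>60)&(g>b*1.5)]=0; obs[c]=m
    print(c,"redpix",m.sum().round(1),"centroid",[(m*i).sum()/m.sum()+o for i,o in zip(np.meshgrid(range(w),range(h)),(u,v))])
def ren(c,o):
    u,v,w,h=W[c]; m=np.zeros((h*S,w*S),np.float32)
    f=lambda P:cv2.convexHull(np.round((proj(c,P)-[u,v]+.5)*S-.5).astype(np.int32))
    cv2.fillConvexPoly(m,f(box(o,A,(-.014,-.008,-.025),(.014,.008,.019))),1)
    if c=="top": cv2.fillConvexPoly(m,f(B),0)
    return cv2.resize(m,(w,h),interpolation=cv2.INTER_AREA)
cost=lambda o:sum(((ren(c,o)-obs[c])**2).sum() for c in W)
E0=bar(p)[1]; best=None
for dx in(-.02,0,.02):
  for dy in(-.05,-.03,-.01):
    for z in(.17,.2,.23):
      q=minimize(cost,np.r_[p[:2],z]+E0@[dx,dy,0],method="Nelder-Mead",options=dict(initial_simplex=None,xatol=2e-4,fatol=1e-3))
      if best is None or q.fun<best.fun: best=q
o=best.x; print("handle",o,best.fun,"in easel rel bar",E0.T@(o-np.r_[p[:2],0]))
np.save("fit.npy",np.r_[o,p[2]])
print(proj("side",np.array([*B])).round(1).tolist())
for c in W:
    a=np.hstack([obs[c],ren(c,o)]); im=cv2.imread(f"pics/{c}0.png")
    cv2.polylines(im,[],1,0); np.save(c,a)
t=[cv2.resize((np.load(c+".npy")*255).astype("uint8"),None,fx=6,fy=6,interpolation=0) for c in W]
cv2.imwrite("pics/mask.png",np.vstack(t))
# reachability
for half in(0,np.pi):
    T=A@R.from_euler("xyz",[np.pi,0,half]).as_matrix(); q=R.from_matrix(T).as_quat()[[3,0,1,2]]
    for d in(.12,.0,-.025): print(half,d,bot.solve_ik(o+A[:,2]*(d-bot.grip_depth),q))
E
python3 fit.py
```

```text
bar [0.5242259  0.02656831 0.38375251] 21.987399331428904 res [-0.38 -0.17  0.69 -1.18 -1.39  0.99  1.08  0.28]
top redpix 80.7 centroid [np.float64(329.61900148695537), np.float64(208.95768936151038)]
side redpix 27.3 centroid [np.float64(318.26135681408846), np.float64(205.34727503168568)]
handle [ 0.51890827 -0.01867648  0.19585463] 60.08375456482439 in easel rel bar [-0.02187063 -0.03996303  0.19585463]
[[304.9, 166.2], [304.7, 162.1], [343.4, 204.2], [343.5, 199.7], [295.4, 168.7], [295.2, 164.5], [332.9, 207.3], [332.9, 202.8]]
0 0.12 [-0.6433368  -0.21970584 -0.88312382  0.49784518  0.58247875  2.23885083]
0 0.0 [-0.4508809   0.04413028 -0.9636347   0.04994866  0.49648517  2.43974545]
0 -0.025 [-0.4181967   0.10770509 -0.96728327 -0.03234004  0.48022603  2.47185252]
3.141592653589793 0.12 [-0.6433368  -0.21970584 -0.88312382  0.49784518  0.58247875 -0.90274182]
3.141592653589793 0.0 [-0.4508809   0.04413028 -0.9636347   0.04994866  0.49648517 -0.7018472 ]
3.141592653589793 -0.025 [-0.4181967   0.10770509 -0.96728327 -0.03234004  0.48022603 -0.66974013]
```

View pics/mask.png

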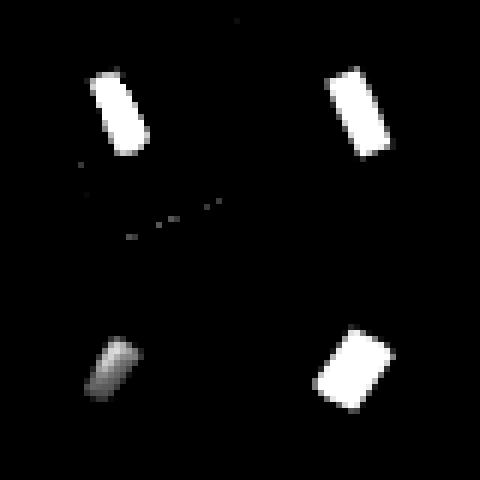

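The top fit is good. The side mask is too weak because the shaded face of the fin is dark, so I'll look at it closely.

Run:
```python
import cv2,numpy as np
s=cv2.imread("pics/side0.png")[185:225,300:340]
cv2.imwrite("pics/z.png",cv2.resize(s,None,fx=14,fy=14,interpolation=0))
r=s[10:34,8:28].astype(int)
print((r[...,2]*100//(r.sum(2)+1)))
```

```text
[[37 37 37 37 39 39 38 36 33 31 30 30 30 31 32 34 35 35 35 34]
 [36 35 35 35 35 35 34 32 31 30 30 30 30 30 31 32 34 35 35 35]
 [33 32 31 31 31 31 31 30 30 30 30 30 30 30 30 31 32 34 35 35]
 [30 30 30 30 30 30 30 30 30 30 30 30 30 30 30 30 31 32 34 35]
 [30 30 30 30 30 30 30 30 30 31 32 33 32 31 30 30 30 31 32 34]
 [30 30 30 30 30 30 30 30 31 34 39 40 38 35 32 31 30 30 31 32]
 [30 30 30 30 30 30 30 31 33 40 48 51 48 43 37 34 31 30 30 31]
 [30 30 30 30 30 30 30 32 37 46 55 59 57 52 46 40 35 31 30 30]
 [30 30 30 30 30 30 31 35 42 52 60 62 60 58 53 47 39 33 30 30]
 [30 30 30 30 30 30 33 39 49 57 61 60 58 58 56 49 40 33 30 30]
 [30 30 30 30 30 31 35 43 54 60 61 58 56 55 51 43 36 32 30 30]
 [30 30 30 30 31 32 37 47 56 60 58 56 55 52 44 37 32 30 30 30]
 [30 30 30 31 32 35 42 51 57 57 56 55 52 46 38 33 31 30 30 30]
 [30 30 31 32 34 39 47 54 56 56 54 53 49 41 34 31 30 30 30 30]
 [31 31 33 34 38 44 51 54 54 54 54 50 43 36 32 30 30 30 30 30]
 [31 33 34 36 39 45 50 52 52 53 51 44 37 32 31 30 30 30 30 30]
 [32 34 35 36 38 41 45 48 50 50 45 38 33 31 30 30 30 30 30 30]
 [32 33 35 35 36 38 41 44 46 45 40 34 31 30 30 30 30 30 30 30]
 [31 32 34 34 35 36 38 41 43 43 38 34 31 30 30 30 30 30 30 30]
 [30 31 32 34 35 35 36 38 41 42 39 35 32 31 30 30 30 30 30 30]
 [30 30 31 32 34 35 35 36 38 40 40 37 34 32 30 30 30 30 30 30]
 [30 30 30 31 32 34 35 35 36 38 40 39 36 33 31 30 30 30 30 30]
 [30 30 30 31 31 33 34 35 35 36 38 40 38 35 32 31 30 30 30 30]
 [30 30 30 30 31 32 34 35 35 35 36 38 39 37 34 32 31 30 30 30]]
```

View pics/z.png

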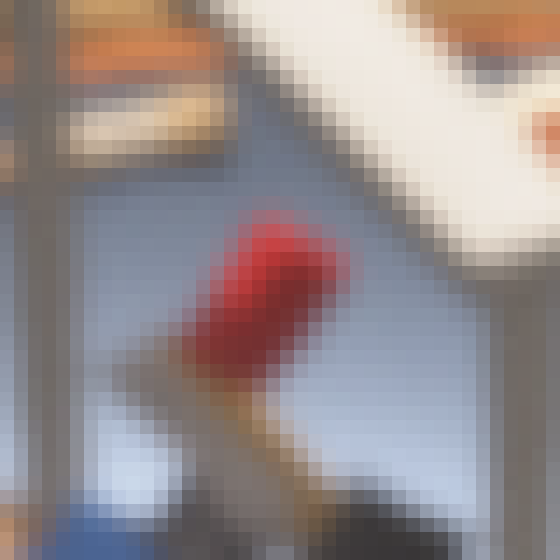

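```bash
python3 - <<'E'
s=open("fit.py").read()
s=s.replace('''    m=np.clip((r-np''','''    ra=r/(r+g+b+1); m=np.clip((ra-.31)/.22,0,1); m[(g>b*1.5)&(ra<.62)&(c=="top")]=0
    if c=="side": m[29:]=0; m[:13]=0; m[:,32:]=0; m[:,:10]=0
    if 0: m=np.clip((r-np''').replace("    return cv2.resize(m,(w,h),interpolation=cv2.INTER_AREA)",'''    m=cv2.resize(m,(w,h),interpolation=cv2.INTER_AREA)
    return cv2.GaussianBlur(m,(0,0),1) if c=="side" else m''').replace("m[(g>60)&(g>b*1.5)]=0; obs","obs")
open("fit.py","w").write(s)
E
python3 fit.py | head -6
```

```text
bar [0.5242259  0.02656831 0.38375251] 21.987399331428904 res [-0.38 -0.17  0.69 -1.18 -1.39  0.99  1.08  0.28]
top redpix 711.0 centroid [np.float64(328.88694120197744), np.float64(215.11033243029775)]
side redpix 93.8 centroid [np.float64(318.3123773264838), np.float64(206.18708608522167)]Traceback (most recent call last):
  File "fit.py", line 33, in <module>
    q=minimize(cost,np.r_[p[:2],z]+E0@[dx,dy,0],method="Nelder-Mead",options=dict(initial_simplex=None,xatol=2e-4,fatol=1e-3))
    res = _minimize_neldermead(fun, x0, args, callback, bounds=bounds,
                               **options)
    fsim[k] = func(sim[k])
              ~~~~^^^^^^^^
    fx = function(np.copy(x), *(wrapper_args + args))
  File "fit.py", line 28, in <lambda>
    cost=lambda o:sum(((ren(c,o)-obs[c])**2).sum() for c in W)
                  ~~~^^^^^^^^^^^^^^^^^^^^^^^^^^^^^^^^^^^^^^^^^
  File "fit.py", line 28, in <genexpr>
    cost=lambda o:sum(((ren(c,o)-obs[c])**2).sum() for c in W)
                                 ~~~^^^
KeyError: 'top'
```

Side mask patch mangled the top one; use each camera's own rule.

```bash
python3 - <<'E'
L=open("fit.py").read().split("\n")
i=next(k for k,l in enumerate(L) if "ra=r/" in l); j=next(k for k,l in enumerate(L) if "if 0:" in l)
L[i:j+1]='''    if c=="side":
        m=np.clip((r/(r+g+b+1)-.31)/.22,0,1); m[29:]=0; m[:13]=0; m[:,32:]=0; m[:,:10]=0
    else:
        m=np.clip((r-np.maximum(g,b)*1.6)/110,0,1); m[((g>60)&(g>b*1.5))]=0
    obs[c]=m'''.split("\n")
open("fit.py","w").write("\n".join(L))
E
python3 fit.py | head -6
python3 - <<'E'
import numpy as np
for c in("side","top"):
    a=np.load(f"{c}.npy"); 
    for m in(a[:,:40],a[:,40:]): 
        y,x=np.where(m>.5); print(c,x.min(),x.max(),y.min(),y.max(),m.sum().round(1),x.mean().round(2),y.mean().round(2))
E
```

```text
bar [0.5242259  0.02656831 0.38375251] 21.987399331428904 res [-0.38 -0.17  0.69 -1.18 -1.39  0.99  1.08  0.28]
top redpix 80.7 centroid [np.float64(329.61900148695537), np.float64(208.95768936151038)]
side redpix 93.8 centroid [np.float64(318.3123773264838), np.float64(206.18708608522167)]
handle [ 0.51988802 -0.01832001  0.1948295 ] 10.306239925266544 in easel rel bar [-0.02082867 -0.0399993   0.1948295 ]
[[304.9, 166.2], [304.7, 162.1], [343.4, 204.2], [343.5, 199.7], [295.4, 168.7], [295.2, 164.5], [332.9, 207.3], [332.9, 202.8]]
0 0.12 [-0.64035162 -0.21701215 -0.88438784  0.49208673  0.58128764  2.2421273 ]
side 13 23 16 28 93.8 17.95 21.46
side 13 24 16 27 103.0 18.22 21.46
top 15 24 12 25 80.7 19.45 18.63
top 15 24 11 25 84.7 19.34 18.16
```

The fit agrees: the bar's front edge comes out 76 mm from the tool axis against the stated ~75. Check the via points, then move.

```bash
cat >> h.py <<'E'
F=np.load("fit.npy"); O=F[:3]; A=axes(F[3])
T=A@np.diag([1.,-1,-1]); Q=R.from_matrix(T).as_quat()[[3,0,1,2]]
def P(d,y=0,x=0): return O+A@np.array([x,y,d-bot.grip_depth])  # TCP with grasp point d above handle
E
python3 - <<'E'
from h import *
for p in(P(.2),P(.16),P(.12),[.27,.22,.36],[.3,.2,.36],[.3,.2,.3],[.32,.1,.36]): print(np.round(p,3),(lambda q:None if q is None else np.round(q,2))(bot.solve_ik(p,Q)))
qd=R.from_matrix(R.from_euler("z",F[3]).as_matrix()@np.diag([1.,-1,-1])).as_quat()[[3,0,1,2]]
for p in([.27,.22,.3],[.3,.2,.33],[.27,.2,.36]):print(p,bot.solve_ik(p,qd))
E
```

```text
[ 0.412 -0.062  0.334] [-0.81 -0.33 -0.78  0.82  0.64  2.05]
[ 0.436 -0.052  0.303] [-0.72 -0.28 -0.84  0.65  0.61  2.15]
[ 0.46  -0.043  0.272] [-0.64 -0.22 -0.88  0.49  0.58  2.24]
[0.27 0.22 0.36] [ 0.58 -0.68 -0.9   0.66 -0.13 -2.99]
[0.3  0.2  0.36] [ 0.38 -0.68 -0.9   0.65  0.    3.14]
[0.3 0.2 0.3] [ 0.38 -0.65 -1.05  0.48  0.    3.14]
[0.32 0.1  0.36] [-0.36 -0.74 -0.89  0.87  0.45  2.53]
[0.27, 0.22, 0.3] [ 0.47078066 -0.10349467 -0.50776492  1.16652607  0.         -3.05456451]
[0.3, 0.2, 0.33] [ 0.38242803 -0.09023643 -0.4205219   1.24051086  0.          3.14026817]
[0.27, 0.2, 0.36] [ 0.4167145  -0.14705003 -0.3939979   1.32384845  0.         -3.10863067]
```

Run:
```python
from h import *
bot.move_pose([.28,.22,.34],bot.read_tool_rot())
bot.set_gripper(.6,80)
bot.move_pose([.32,.1,.36],Q)
bot.move_pose(P(.16),Q)
print(bot.read_clock(),bot.read_position(),bot.read_ft_force())
h=bot.move_linear(P(.05),.12,until_force=8); print(h)
print(bot.read_clock(),bot.read_position()-P(.05),bot.read_ft_force())
for c in("side","top"): cv2.imwrite(f"pics/{c}1.png",bot.camera(c)[:,:,::-1])
a=cv2.imread("pics/side1.png")[150:270,250:370];b=cv2.imread("pics/top1.png")[150:270,250:370]
cv2.imwrite("pics/a1.png",cv2.resize(np.hstack([a,b]),None,fx=3.3,fy=3.3,interpolation=2))
```

```text
4.575 [ 0.43537403 -0.05138982  0.30284909] [ 0.36528011 -0.31156042  0.78643753]
False
5.6417 [4.36182723e-05 2.32190195e-04 7.67387306e-04] [-0.35402447  0.85421888 -0.07197771]
```

View pics/a1.png

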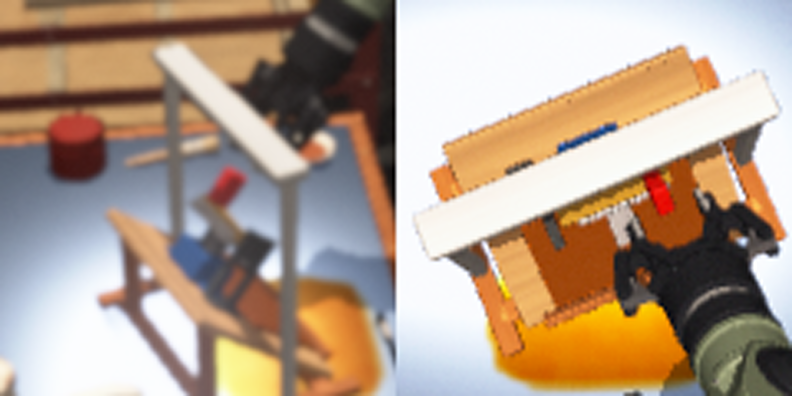

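The hand is slanted in front of the bar and clear of it. The fingers straddle the line of the red fin (top view, fin at (660,190) in the crop). Now descend and grip.

Run:
```python
from h import *
h=bot.move_linear(P(.002),.08,until_force=6)
print(h,bot.read_clock(),A.T@(bot.read_position()-P(0)),A.T@bot.read_ft_force())
bot.set_gripper(0,80)
print(bot.read_gripper_width(),bot.read_finger_force(),A.T@(bot.read_position()-P(0)),A.T@bot.read_ft_force(),bot.read_clock())
for c in("side","top"): cv2.imwrite(f"pics/{c}2.png",bot.camera(c)[:,:,::-1])
```

```text
False 6.4917 [ 1.70260524e-05 -1.60520861e-05  2.11929884e-03] [ 0.55001612  0.15296286 -0.02382366]
0.17616860571714654 77.79808044433594 [ 0.00032572 -0.00030846  0.00230577] [ 1.03479289 -0.18097069  3.38688927] 6.9
```

Run:
```python
from h import *
st=lambda s:print(s,round(bot.read_clock(),2),(A.T@(bot.read_position()-P(0))).round(4),(A.T@bot.read_ft_force()).round(1),round(bot.read_gripper_width(),3))
print(bot.move_linear(P(-.021),.04,until_force=15)); st("21mm")
print(bot.move_linear(P(-.034),.02,until_force=15)); st("stop")
```

```text
False
21mm 7.72 [ 0.0003 -0.0003 -0.0215] [ 0.4 -1.   6.5] 0.177
True
stop 8.02 [ 0.0003 -0.0004 -0.0227] [-0.1  0.1 15.6] 0.176
```

Travel is exactly 25 mm with a hard stop, so the plunger is home. Now slide the keeper.

Run:
```python
from h import *
st=lambda s:print(s,round(bot.read_clock(),2),(A.T@(bot.read_position()-P(0))).round(4),(A.T@bot.read_ft_force()).round(1),round(bot.read_gripper_width(),3))
bot.wait(.15); st("home")
d=(A.T@(bot.read_position()-P(0)))[2]
print(bot.move_linear(P(d,.020),.04,until_force=20)); st("20")
print(bot.move_linear(P(d,.034),.03,until_force=15)); st("end")
for c in("side","top"): cv2.imwrite(f"pics/{c}3.png",bot.camera(c)[:,:,::-1])
```

```text
home 8.17 [ 0.0003 -0.0004 -0.0226] [ 0.2  0.4 13.8] 0.177
False
20 8.83 [ 0.0003  0.0202 -0.0227] [-0.5  0.3 17.5] 0.179
True
end 9.22 [ 0.0003  0.0252 -0.0223] [-0.6 -5.4  6.4] 0.176
```

Run:
```python
from h import *
st=lambda s:print(s,round(bot.read_clock(),2),(A.T@(bot.read_position()-P(0))).round(4),(A.T@bot.read_ft_force()).round(1),round(bot.read_gripper_width(),3))
y=.0252
print(bot.move_linear(P(-.0175,y),.02,until_force=12)); st("eased")
bot.set_gripper(.4); st("open"); bot.wait(.2)
print(bot.move_linear(P(.05,y),.08,until_force=8)); st("out")
bot.move_linear(P(.16,y),.12); st("away")
for c in("side","top"): cv2.imwrite(f"pics/{c}4.png",bot.camera(c)[:,:,::-1])
a=cv2.imread("pics/side4.png")[150:270,250:370];b=cv2.imread("pics/top4.png")[150:270,250:370]
cv2.imwrite("pics/a4.png",cv2.resize(np.hstack([a,b]),None,fx=3.3,fy=3.3,interpolation=2))
```

```text
False
eased 9.68 [ 0.0003  0.0252 -0.0179] [-0.2 -2.8  7.8] 0.18
open 10.01 [-0.0005  0.0256 -0.0179] [-0.4  0.2 -1.3] 0.401
False
out 11.2 [-0.0002  0.0252  0.0498] [-1.1  0.9 -0.4] 0.4
away 12.27 [-0.0004  0.0254  0.1596] [-0.4  0.  -0.2] 0.4
```

View pics/a4.png

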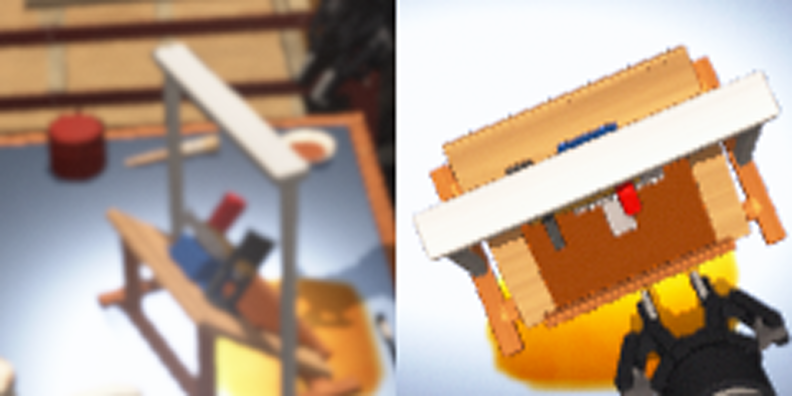

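The fin is lower and shifted towards the catch: (628,198) in the top crop, from (660,190) before. It stayed down after release, and the arm is clear. Handing in.

```bash
python3 -c "
from cell import bot
print(bot.close_job())"
```

```text
the job is handed in; nothing more can be done
None
```

The job is handed in: I pushed the plunger its full 25 mm, slid the keeper about 25 mm across to its stop and let go. It stayed trapped, the arm is clear, and I felt no bump on the light bar (about 12 s of 32 used; the judge's result was not shown).

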